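# Free the code board from under the tube rack

### The arm

A 6-joint arm with a two-finger parallel gripper is mounted at the origin on the work surface. World frame = base frame: x ahead of the robot, y to its left, z up, the work surface at z = 0. Lengths are in m, angles in degrees, forces in N, time in s.
With the tool pointing down it reaches from about 0.3 to 0.75 m from the base axis. Payload 8.5 kg.
Tool frame: the origin (TCP) lies on the centre line of the jaws, within the pads' length; the fingertips stand 17 mm ahead of it and the grasp point (between the pads) lies 2 mm behind it (env.tip_extent is the distance from the TCP to the fingertips, in m); z points along the fingers, y is the direction in which the jaws open and shut (so a half turn about z gives the same grasp; the last joint's range is limited). The gripper opens to 85 mm and grips with 20 to 120 N. Pads are 22 mm wide; open, the fingers measure 114 mm over their backs; the gripper's body (76 mm by 85 mm) begins 54 mm behind the grasp point. The pads swing forward as they close: fully open they stand 13 mm farther back than shut.
Start: joints at [-78.169, 21.807, 74.336, -0, 83.858, -12.336], TCP at [0.225, -0.502, 0.248] pointing down, gripper open.
Joint ranges: [-178.18, 178.18], [-50.72, 133.34], [12.68, 142.11], [-81.47, 261.47], [9.98, 163.14], [-165.26, 165.26]. Speed limits (degrees/s): [136.94, 136.94, 180, 180, 180, 180].

### API

Orientations are given as a 3x3 rotation matrix whose columns are the frame's x, y, z axes.
In Python, from rig import telemetry, get_image, camera_params, close_job, env gives the robot as it stands.
- The arm moves only by the tool apply_moves, never from a script. Its argument "motion" is a list of rows, each an object of numbers: "tx", "ty", "tz": the shift along the tool's x, y, z in cm; "turn": the turn about the tool's z in degrees; "jaw": the gripper's target within -1 to 1 (fully open at 1, half-way at 0, shut at -1). In form: [{"tx": .., "ty": .., "tz": .., "turn": .., "jaw": ..}, ...]. A call has 1 to 5 rows; each row is the pose to reach, as a shift and turn from the pose measured when the call began, along the tool's axes at that moment; what a row does not reach only later rows make up. A row lasts 1/12 s, in which the tool goes at most 41.7 mm and 7.16 degrees, less where a joint would pass 70% of its speed; a pose out of reach is approached as far as the arm can. A call with a gripper value outside its range is refused whole. The fingers move at their own pace and stop on an object; "squeeze" is the grip in N (left out, the last holds). Time passes only in rows, so rows that repeat a pose let the fingers close. It gives the time, the measured TCP pose, the force and the opening at its end, in the units of the state.
- telemetry.observe(): the state, without advancing time (a new reading comes with each control period).
- get_image(name): name is "side" or "top"; returns (picture, depth): 384x512x3 uint8, red, green, blue; 384x512 float32, m along the optical axis (not along the pixel's ray), 0 where there is no reading.
- camera_params(name): a dict with "fx", "fy", "cx", "cy" (pixels), "rvec" (rotation vector, rad) and "tvec" (3), from world to camera coordinates, as OpenCV has them. Camera axes: x right, y down, z forward; pixel columns grow to the right and rows downward; lengths in m; the calibration is good to about 2 mm. A picture is of the moment at which its call begins. camera_params takes no time and is no camera call.
- close_job(): hands the job in, once; it reports no verdict.
The state is a dict: "time_s": time; "q": joint angles; "qvel": joint speeds; "joint_efforts": joint torques, N m; "position": TCP position; "tool_rot": TCP orientation; "ft_force": force on the tool from outside, world axes, zero at the start; "wrist_torque": the same for the moment, N m; "grip_width": finger opening in m.
Only numpy, scipy, OpenCV 4.12 (cv2) and the standard library are available. Lean on these libraries where they do the work, as an engineer would, in place of code of your own. Each camera call takes 0.05 s, during which the arm holds its last target. There are 200 camera calls.

### The job

The scan-code board has been left under the front end of the loaded tube rack, so the rack stands crooked on it. Draw the board out without bumping into, lifting or shifting the rack and its tubes, so that the rack settles flat where it stands, then lay the board printed side up in its black rest: down on the seat between the two end lips, in line with the rest and centred across it. Leave everything else on the desk where it is.

Things in the scene. Friction and masses are not known exactly. Their poses are not given: they have to be found in the camera images.
- card_center (a point): Centre (half-way up) of the scan-code board: rigid light-grey plastic, 120 long (its x) x 56 wide (its y) x 8 mm thick (its z; up = printed side, white panels with black bars), 70 g. It lies flat on the desk, mostly under the front end of the rack and roughly in line with it (within 4 degrees and 10 mm). Both ends are alike for laying it in the rest.
- card_end (a point): Middle of the board's outer end face (its x = -60 mm), half-way up; this end sticks out 25 to 33 mm beyond the rack's front end. Board and rack underside are smooth and slide easily on each other (friction about 0.2, both on the desk about 0.6); drawn steadily straight out, in line with the rack's rear edge middle, it comes away and the rack stays; drawn askew, it swings the rack's front end.
- rack: White foam rack 250 long (its x) x 110 wide x 40 mm high, 0.5 kg; tubes stand to 112 mm above its underside: one row of five at the very front (axis 15 mm behind the front face), five full rows in the rear half. Origin: middle of its rear lower edge, which rests on the desk; the front end is 250 mm along -x, raised by the board at first (tilt about 3 degrees).
- rack_front (a point): Middle of the rack's front lower edge (the rack's x = -250 mm): about 12 mm above the desk at first, on the desk when the rack lies flat.
- rest: The board's rest, fixed: a black plastic rib along its x, 36 mm wide (y), seat 16 mm above the desk, with a lip 50 mm wide and 8 mm above the seat at each end; 132 mm between the lips, 156 mm overall. Open along both long sides: the 56 mm board overhangs the seat by 10 mm on each side. Origin on the desk under its middle.
- rest_seat (a point): Centre of the seat of the rest, 16 mm above the desk; a board lying home has its own centre 4 mm above this point.
- slidebox: Blue-grey closed slide box 120 (x) x 80 (y) x 32 mm high, loose; origin under its centre. Bystander.
- scanner: Black hand-held code scanner lying on its side, about 150 x 110 x 54 mm, loose; origin under its head. Bystander.
- pen: Marker pen, 115 mm long (along its x), 20 mm high, loose. Bystander.
- capbox: White open box of tube caps 110 (x) x 80 (y) x 45 mm high, loose. Bystander.
Things that resemble listed ones, but are neither listed nor needed, are in the scene too. What is shaped like the rest but red is not meant.

How it is judged (in metres and radians):
On the way:
1. the board is drawn right out from under the rack, and the rack has settled flat on the desk where it stood (horizontal distance between card_center and rack_front above 0.058 m and angle between rack's own z axis and vertical below 0.015 rad and height (world z) of rack_front below 0.003 m and distance of rack from where it was at the start of the episode below 0.012 m), for 0.2 s.
At the end, for the whole second after the job is handed in: The board lies printed side up, level within 2 degrees, down on the rest's seat between its lips, centred across within 10 mm, in line within 7 degrees; the rack lies flat (0.9 degrees), its rear lower edge within 12 mm and front edge within 24 mm (drop included) of the start (x of card_center in the frame of rest between -0.009 and 0.009 m and y of card_center in the frame of rest between -0.01 and 0.01 m and z of card_center in the frame of rest between 0.017 and 0.0225 m and angle between the x axis of card_center and the x axis of rest, either way round below 0.12 rad and angle between card_center's own z axis and vertical below 0.035 rad and angle between rack's own z axis and vertical below 0.015 rad and height (world z) of rack_front below 0.003 m and distance of rack from where it was at the start of the episode below 0.012 m and distance of rack_front from where it was at the start of the episode below 0.024 m); the robot touches nothing.
It fails at once if the rack is lifted or shoved (its rear lower edge leaves its place by more than 15 mm, or its front end is raised to more than 4.6 degrees or it heels over) (distance of rack from where it was at the start of the episode above 0.015 m or angle between rack's own z axis and vertical above 0.08 rad).
It fails at once if another thing on the desk is moved by more than 30 mm (distance of any of slidebox, scanner, pen, capbox from where it was at the start of the episode above 0.03 m).
It fails at once if the robot knocks against the rack or its tubes (over 3 N) (contact force between any of the arm, the fingers and rack above 3 N).
It also fails if it takes over 58 s, if anything falls off the work surface, if the arm or the gripper's body presses on something with over 40 N, if the wrist force passes 120 N, or if a joint passes its speed limit or range.

## Working session

There is one attempt and no reset: what is moved stays moved. The work goes in short steps, Python scripts to look and compute and a tool call to move; the robot and the scene stay as the last step left them, time stands still between calls to the robot, and variables do not carry over. Pictures are saved under pics/ and viewed, about 8 in all and at most 12, crops included, and the job is handed in when it is done.

Besides the shell and the picture viewer there is one more tool, called after "Emit:" as name([rows], argument=value, ...), one row to a line, values as JSON. apply_moves: Moves the arm, as the interface text tells. Its arguments: {"type":"object","properties":{"motion":{"type":"array"},"squeeze":{"type":"number"}},"required":["motion"]}

```bash
ls; mkdir -p pics
cat > h.py <<'E'
import numpy as np, cv2
from rig import telemetry, get_image, camera_params, close_job, env
def cam(n):
    p=camera_params(n); R=cv2.Rodrigues(np.array(p["rvec"],float))[0]
    return p,R,np.array(p["tvec"],float).ravel()
def cloud(n,d):
    p,R,t=cam(n); v,u=np.mgrid[:d.shape[0],:d.shape[1]]
    c=np.stack([(u-p["cx"])/p["fx"]*d,(v-p["cy"])/p["fy"]*d,d],-1)
    return (c-t)@R
def pix_on_plane(n,uv,z):
    p,R,t=cam(n); o=-R.T@t; out=[]
    for u,v in uv:
        r=R.T@np.array([(u-p["cx"])/p["fx"],(v-p["cy"])/p["fy"],1]); out.append(o+r*(z-o[2])/r[2])
    return np.array(out)
def save(n,a): cv2.imwrite("pics/"+n+".png",cv2.cvtColor(a,cv2.COLOR_RGB2BGR))
E
python3 - <<'E'
from h import *
for n in("top","side"):
    a,d=get_image(n); save(n+"0",a); np.savez(""+n+"0.npz",a=a,d=d)
    p,R,t=cam(n); print(n,-R.T@t,R[2],p["fx"],p["cx"],p["cy"])
s=telemetry.observe(); print(s)
E
```

```text
pics
top [0.45101353 0.04010949 1.06838305] [ 0.07450029 -0.02868491 -0.99680835] 410.56054476018704 250.1088589490051 187.0521836624968
side [0.16398738 0.87757767 0.58469381] [ 0.33700026 -0.79531135 -0.5038955 ] 388.27764443397746 253.35134614800054 188.50444318713755
{'time_s': 0.1, 'q': array([-7.81693863e+01,  2.18377803e+01,  7.43776659e+01, -1.04615990e-03,
        8.38591340e+01, -1.23369228e+01]), 'qvel': array([ 0.0668366 , -0.12354165, -0.19782339, -0.06402695, -0.03456656,
       -0.07248574]), 'joint_efforts': array([ 4.40535368e-03, -4.49222982e+01, -2.31654596e+01, -1.73360595e-04,
        3.62465122e-03, -1.29832478e-05]), 'position': array([ 0.22510809, -0.50156664,  0.24778357]), 'tool_rot': array([[ 9.12351463e-01,  4.09407777e-01, -2.84635531e-04],
       [ 4.09407793e-01, -9.12350616e-01,  1.27029730e-03],
       [ 2.60382193e-04, -1.27548961e-03, -9.99999153e-01]]), 'ft_force': array([-0.80493291,  0.89062764, -0.87019955]), 'wrist_torque': array([0.03982374, 0.0193675 , 0.02576171]), 'grip_width': 0.08551854740820077}
```

```bash
sleep 1
```

```text
(no output)
```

View pics/top0.png

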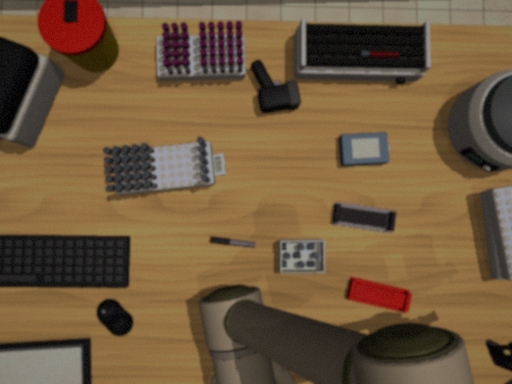

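View pics/side0.png

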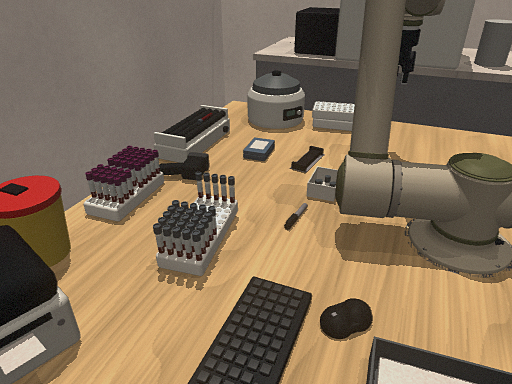

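Top view: grey-capped rack spans (105–213, 140–195), with the board's end sticking out at (219,165). Black rest is at (364,217). The look-alikes are the red rest-shaped tray at (378,294) and the purple-capped rack at (200,50), which has no board. I'll confirm this with one enlarged crop and measure.

Run:
```python
from h import *
z=np.load("top0.npz"); a,d=z["a"],z["d"]; P=cloud("top",d)
c1=cv2.resize(a[130:205,95:240],None,fx=5,fy=5,interpolation=cv2.INTER_CUBIC)
c2=cv2.resize(a[190:245,320:410],None,fx=5,fy=5,interpolation=cv2.INTER_CUBIC)
o=np.zeros((600,800,3),np.uint8); o[:375,:725]=c1; o[380:380+220,:450]=c2[:220]; save("crop1",o)
np.set_printoptions(precision=4,suppress=True,linewidth=200)
print("desk z",np.median(P[225:235,150:200,2]),np.median(P[180:200,290:320,2]))
print("rows 152..178 step2, col 204..232 z mm"); print((P[150:182:2,204:232,2]*1000).round().astype(int))
print("gray"); print(a[150:182:2,204:232].mean(-1).astype(int))
```

```text
desk z 0.0005757221833770997 0.0008974303641965076
rows 152..178 step2, col 204..232 z mm
[[ 126  115   53   50   57   53   54   47   23   -3    4    0   -3    4    0    1   -2    0    0    5    0    3    0    3    2    4    0    1]
 [ 115  106   89   54   54   51   51   47   24    4    0   -2    5   -3    1    1   -1   -2    2    1    0    3   -1   -5    2 1068    4    2]
 [  90   84   78   64   54   53   51   46   32   -2    3   -2    1    5    5    9   10   11   11    8    1   -2    0   -2    4    1    1    0]
 [ 123   61   59   56   56   51   53   47   36   10    8   12    8   14   10    9    7    8    8   11    2    1    0   -3    0    2    3    4]
 [ 122  126  113   53   51   49   51   46   41   11    7    5    5    9    9   10    9    8    7    9    6    3    0    3    1   -1    2    3]
 [ 126  124  112   81   57   51   56   50   44   23    9    9   10   10    9    8    7   12    7    9    5    0    1    0    1    5    3    4]
 [ 120  112   93   81   64   54   53   52   52   27    8   11   10    8   11   14    9    9   10    7    6   -3    4    3    2    0    3    4]
 [  77   
[... 2424 characters left out ...]
 115 108]
 [ 58  49  51  65  93 123 145 145 130 119 120 130 123 118 113 116 121 132 143 149 142 127 115 112 111 113 111 113]
 [ 59  54  55  64  94 129 149 147 134 117 122 134 137 137 140 142 147 147 149 151 145 135 122 114 113 113 113 112]
 [ 77  76  88 110 132 146 155 151 136 118 122 139 148 141 141 135 135 133 128 130 126 123 116 116 114 115 116 115]
 [ 69  64  75  95 121 142 151 151 141 121 108 113 120 121 120 118 118 115 113 115 113 115 117 119 119 116 116 116]
 [ 67  62  53  59  76 104 136 150 147 128 107 109 113 117 119 118 116 113 116 118 116 116 114 116 115 117 119 114]
 [ 65  54  49  49  62  85 121 143 143 127 108 105 112 115 115 115 114 113 111 115 116 114 115 117 115 116 117 115]]
```

View pics/crop1.png

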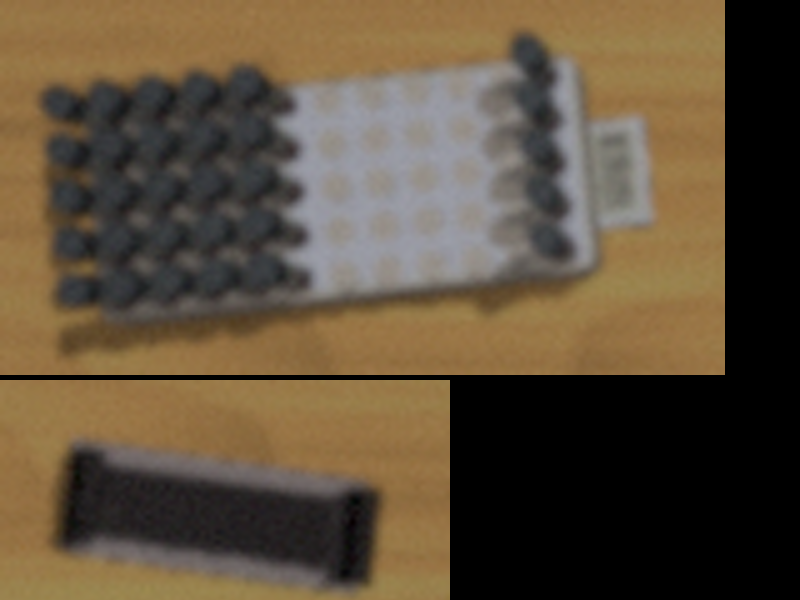

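The crop confirms it: the board (barred panel) projects from the grey-capped rack's front, and the black rest has a lip at each end. Next, the poses.

```bash
python3 - <<'E'
from h import *
np.set_printoptions(precision=4,suppress=True,linewidth=200)
z=np.load("top0.npz"); a,d=z["a"],z["d"]; P=cloud("top",d); S=8
def up(x,box):
    r0,r1,c0,c1=box; return cv2.resize(x[r0:r1,c0:c1].astype(np.float32),None,fx=S,fy=S,interpolation=cv2.INTER_LINEAR)
def world(pts,box,zz): # upsampled px -> world
    uv=(np.asarray(pts,float)+.5)/S-.5+[box[2],box[0]]
    return pix_on_plane("top",uv,zz)
def rect(mask,box,zz):
    n,l,st,_=cv2.connectedComponentsWithStats(mask.astype(np.uint8)); k=1+np.argmax(st[1:,4])
    c=max(cv2.findContours((l==k).astype(np.uint8),0,2)[0],key=cv2.contourArea)[:,0]
    W=world(c,box,zz)[:,:2]; (x,y),(w,h),an=cv2.minAreaRect((W*1000).astype(np.float32)); return x,y,w,h,an,W
Z=cv2.medianBlur(P[...,2].astype(np.float32),3)
# rest
b=(195,240,325,405); zz=up(Z,b)
for th in(.008,.012): print("rest",th,[round(float(v),1) for v in rect(zz>th,b,.02)[:5]])
print((Z[202:234:2,330:400:3]*1000).round().astype(int))
# board
b=(145,185,214,235); zz=up(Z,b); m=(zz>.0045)&(zz<.02)
x,y,w,h,an,W=rect(m,b,.008); print("board vis",x,y,w,h,an)
# rack top edge lines: top-face mask z 30..62 + tubes; side edges, upsampled
b=(125,210,95,225); zz=up(Z,b); m=zz>.03
lo=[];
for c in range(150,205):
    # front/lateral edges by column at rack mid-section
    col=zz[:,(c-95)*S]; r=np.where(col>.027)[0]; zt=np.interp(c,[105,213],[.040,.052])
    lo.append(np.r_[world([[(c-95)*S,r[0]]],b,zt)[0,:2],world([[(c-95)*S,r[-1]]],b,zt)[0,:2]])
lo=np.array(lo); sel=slice(8,40)
for i in(0,2):
    f=np.polyfit(lo[sel,i+1],lo[sel,i],1); print("rack side x=f(y)",f,np.degrees(np.arctan(f[0])),"at y",lo[sel,i+1].min(),lo[sel,i+1].max(),"res",np.std(np.polyval(f,lo[sel,i+1])-lo[sel,i]))
fr=[]
for r in range(148,182):
    row=zz[(r-125)*S]; k=np.where(row>.030)[0][-1]; fr.append(world([[k,(r-125)*S]],b,.046)[0,:2])
fr=np.array(fr); f=np.polyfit(fr[:,0],fr[:,1],1); print("front y=f(x)",f,np.degrees(np.arctan(f[0])),fr[[0,-1]])
# board edges by gray gradients: end edge per row
G=cv2.GaussianBlur(a.mean(-1).astype(np.float32),(3,3),0)
b=(145,185,214,235); e=[]
for r in range(157,174):
    row=up(Z,b)[int((r-145)*S)]; k=np.where(row>.0045)[0][-1]; e.append(world([[k,(r-145)*S]],b,.008)[0,:2])
e=np.array(e); f=np.polyfit(e[:,0],e[:,1],1); print("board end y=f(x)",f,np.degrees(np.arctan(f[0])),e[[0,-1]])
s=[]
for c in range(216,223):
    col=up(Z,b)[:,(c-214)*S]; r=np.where(col>.0045)[0]; s.append(np.r_[world([[(c-214)*S,r[0]]],b,.008)[0,:2],world([[(c-214)*S,r[-1]]],b,.008)[0,:2]])
print(np.array(s))
E
python3 -c "
from rig import env
print([x for x in dir(env) if x[0]!='_'],env.tip_extent)"
```

```text
rest 0.008 [454.8, -285.3, 162.5, 53.1, 82.3]
rest 0.012 [454.6, -285.5, 160.9, 52.1, 82.4]
[[ 0  1  4  1  4  2  1  2  1  1  2  0  0  0  0  0  1  1 -1  2  2  1 -1  1]
 [-1  2 10 24  4  4  4  2  3  2  2  0 -1  2  1  1  2  2  2  2  2  2  2  1]
 [ 0  3 24 25  6  3  4  3  4  6  3  2  3  4  1  0  2  1  2  1  1  2  1  1]
 [ 0  2 22 22 17 16 15  4  5  6  4  5  6  4  4  4  4  2  2  1  2  1  1  1]
 [ 0  2 22 24 16 16 16 18 17 15 15 13  7  6  4  4  4  3  4  3  4  3  0  1]
 [ 1  4 25 24 17 17 17 17 17 17 16 16 18 17 17 18  7  8  3  4  6 24  1  2]
 [ 2  5 24 23 17 17 18 17 17 15 16 16 17 17 18 16 18 16 17 16 18 26 24  2]
 [ 1  3 24 23 17 17 18 17 17 15 17 17 17 17 17 17 17 16 17 17 18 25  3  1]
 [ 1  3 25 24 17 16 17 18 17 17 17 18 18 17 16 18 19 17 17 17 19 25  3  2]
 [ 1  8 25 23 18 17 17 17 17 18 18 17 18 17 16 18 18 17 18 18 20 24  3  2]
 [ 1  5 24  7  5  6 10 18 14 18 18 17 17 17 17 17 16 18 17 16 20 26  1  3]
 [ 1  4  5  4  4  3  4  3  4  5  6 17 17 16 18 17 16 17 18 18 20 25  0  3]
 [ 2  2  1  3  3  3  4  3  4  4  5  5  5  3  5  7 18 16 16 18 21 24  0  2]
 [ 1  1  1  1  1  0  2  0  1  3  
[... 261 characters left out ...]
67868041992 3.8222591876983643
rack side x=f(y) [-0.1221  0.6554] -6.960823267624317 at y 0.16563927247151541 0.2430874666942157 res 0.0005800214512258755
rack side x=f(y) [-0.1119  0.5428] -6.38510154144466 at y 0.16340490754435494 0.24023718105311173 res 0.00019334398877136834
front y=f(x) [0.1187 0.0348] 6.77114571105037 [[0.6257 0.1093]
 [0.5426 0.0989]]
board end y=f(x) [0.0872 0.0249] 4.981381931317161 [[0.609  0.0781]
 [0.5672 0.0739]]
[[0.6143 0.1002 0.538  0.0991]
 [0.615  0.0977 0.5594 0.0968]
 [0.616  0.0951 0.5598 0.0942]
 [0.6163 0.0925 0.5595 0.0916]
 [0.6167 0.0899 0.5595 0.089 ]
 [0.6167 0.0873 0.5596 0.0865]
 [0.6168 0.0847 0.5599 0.0839]]
['MotionError', 'tip_extent'] 0.017
```

Emit:
apply_moves([
  {"tx":17.4,"ty":-11.5,"tz":0,"turn":0,"jaw":0.55},
  {"tx":17.4,"ty":-11.5,"tz":0,"turn":0,"jaw":0.55},
  {"tx":17.4,"ty":-11.5,"tz":0,"turn":0,"jaw":0.55},
  {"tx":17.4,"ty":-11.5,"tz":0,"turn":0,"jaw":0.55},
  {"tx":17.4,"ty":-11.5,"tz":0,"turn":0,"jaw":0.55},
], squeeze=40)

```text
time_s: 0.52
position: [0.3371, -0.3239, 0.2477]
tool_rot: [[0.913, 0.409, -0.001], [0.409, -0.913, 0.002], [0.0, -0.002, -1.0]]
ft_force: [1.0, 0.6, 0.5]
grip_width: 0.0666
```

Emit:
apply_moves([
  {"tx":17.4,"ty":-11.5,"tz":0,"turn":0,"jaw":0.55},
  {"tx":17.4,"ty":-11.5,"tz":0,"turn":0,"jaw":0.55},
  {"tx":17.4,"ty":-11.5,"tz":0,"turn":0,"jaw":0.55},
  {"tx":17.4,"ty":-11.5,"tz":0,"turn":0,"jaw":0.55},
  {"tx":17.4,"ty":-11.5,"tz":0,"turn":0,"jaw":0.55},
])

```text
time_s: 0.93
position: [0.4483, -0.1475, 0.2479]
tool_rot: [[0.913, 0.409, -0.001], [0.409, -0.913, 0.002], [0.0, -0.002, -1.0]]
ft_force: [0.6, -1.5, 0.6]
grip_width: 0.066
```

```bash
cat >> h.py <<'E'
def to(x,y,z,head):
    "print the move (cm, deg) to a world target with tool-y heading head (deg)"
    s=telemetry.observe(); R=np.array(s["tool_rot"]); d=R.T@(np.array([x,y,z])-s["position"])*100
    h=np.degrees(np.arctan2(R[1,1],R[0,1])); t=-((head-h+180)%360-180)
    print("t",round(s["time_s"],2),"pos",np.round(s["position"],4),"head",round(h,2),"grip",round(s["grip_width"],4),"F",np.round(s["ft_force"],1))
    print("tx ty tz turn",np.round(np.r_[d,t],2))
E
python3 -c "
from h import *
to(.589,.071,.16,5)
z=np.load('top0.npz');P=cloud('top',z['d'])[135:185,195:220].reshape(-1,3)
q=P[P[:,2]>.105]; print(len(q)); 
# distance in front-axis coordinate, from rack_front (.587,.1035), positive outward
o=(q[:,:2]-[.587,.1035])@np.array([.116,-.993]); print(np.sort(o)[-12:],q[:,2].max(), np.median(q[:,2]))
"
```

```text
t 0.93 pos [ 0.4483 -0.1475  0.2479] head -65.88 grip 0.066 F [ 0.6 -1.5  0.6]
tx ty tz turn [ 21.77 -14.17   8.83 -70.88]
253
[-0.01291334 -0.01285199 -0.01281936 -0.01281428 -0.0127334  -0.0125783
 -0.01250785 -0.0124895  -0.01244152  0.04717234  0.04717234  0.04717234] 1.068383045641568 0.12288339556389795
```

Emit:
apply_moves([
  {"tx":21.8,"ty":-14.2,"tz":0,"turn":-70.9,"jaw":0.55},
  {"tx":21.8,"ty":-14.2,"tz":0,"turn":-70.9,"jaw":0.55},
  {"tx":21.8,"ty":-14.2,"tz":0,"turn":-70.9,"jaw":0.55},
  {"tx":21.8,"ty":-14.2,"tz":0,"turn":-70.9,"jaw":0.55},
  {"tx":21.8,"ty":-14.2,"tz":0,"turn":-70.9,"jaw":0.55},
])

```text
time_s: 1.35
position: [0.5607, 0.028, 0.2479]
tool_rot: [[0.495, 0.869, -0.001], [0.869, -0.495, 0.002], [0.001, -0.002, -1.0]]
ft_force: [0.6, -0.7, 0.6]
grip_width: 0.0664
```

```bash
python3 -c "
from h import *
to(.589,.066,.20,5)"
```

```text
t 1.35 pos [0.5607 0.028  0.2479] head -29.69 grip 0.0664 F [ 0.6 -0.7  0.6]
tx ty tz turn [  4.69   0.59   4.8  -34.69]
```

Emit:
apply_moves([
  {"tx":4.7,"ty":0.6,"tz":4.8,"turn":-34.7,"jaw":0.55},
  {"tx":4.7,"ty":0.6,"tz":4.8,"turn":-34.7,"jaw":0.55},
  {"tx":4.7,"ty":0.6,"tz":4.8,"turn":-34.7,"jaw":0.55},
  {"tx":4.7,"ty":0.6,"tz":4.8,"turn":-34.7,"jaw":0.55},
  {"tx":4.7,"ty":0.6,"tz":4.8,"turn":-34.7,"jaw":0.55},
])

```text
time_s: 1.77
position: [0.589, 0.0665, 0.1989]
tool_rot: [[-0.094, 0.996, -0.003], [0.996, 0.094, 0.002], [0.002, -0.003, -1.0]]
ft_force: [0.2, -0.2, -0.5]
grip_width: 0.0656
```

```bash
python3 -c "
from h import *
to(.589,.068,.04,5)"
```

```text
t 1.77 pos [0.589  0.0665 0.1989] head 5.42 grip 0.0656 F [ 0.2 -0.2 -0.5]
tx ty tz turn [ 0.11  0.06 15.9   0.42]
```

Emit:
apply_moves([
  {"tx":0,"ty":0,"tz":4,"turn":0.4,"jaw":0.55},
  {"tx":0,"ty":0,"tz":8,"turn":0.4,"jaw":0.55},
  {"tx":0,"ty":0,"tz":12,"turn":0.4,"jaw":0.55},
  {"tx":0,"ty":0,"tz":15.5,"turn":0.4,"jaw":0.55},
  {"tx":0,"ty":0,"tz":15.5,"turn":0.4,"jaw":0.55},
])

```text
time_s: 2.18
position: [0.5849, 0.0671, 0.0375]
tool_rot: [[-0.087, 0.996, -0.016], [0.996, 0.087, 0.003], [0.005, -0.015, -1.0]]
ft_force: [-1.1, 0.2, 0.2]
grip_width: 0.0659
```

Run:
```python
from h import *
np.set_printoptions(precision=4,suppress=True,linewidth=200)
to(.589,.071,.017,5)
a,d=get_image("side")
save("side1",cv2.resize(a[150:290,140:320],None,fx=4,fy=4,interpolation=cv2.INTER_CUBIC))
```

```text
t 2.18 pos [0.5849 0.0671 0.0375] head 5.01 grip 0.0659 F [-1.1  0.2  0.2]
tx ty tz turn [0.35 0.48 2.04 0.01]
```

View pics/side1.png

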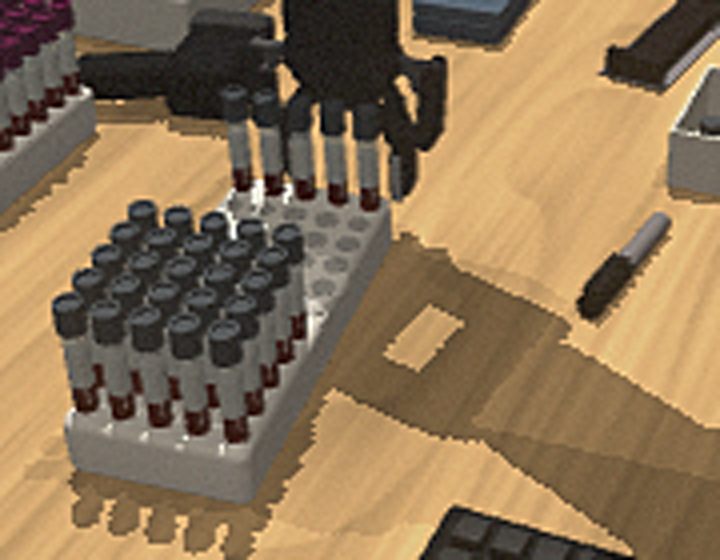

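The gripper (behind the front tubes, crop about (340,60)) stands clear of them. I'll lower it slowly, watching the force.

Emit:
apply_moves([
  {"tx":0.1,"ty":0.4,"tz":0,"turn":0,"jaw":0.55},
  {"tx":0.2,"ty":0.4,"tz":0.6,"turn":0,"jaw":0.55},
  {"tx":0.2,"ty":0.4,"tz":1.2,"turn":0,"jaw":0.55},
  {"tx":0.2,"ty":0.4,"tz":1.6,"turn":0,"jaw":0.55},
  {"tx":0.2,"ty":0.4,"tz":1.6,"turn":0,"jaw":0.55},
])

```text
time_s: 2.65
position: [0.5903, 0.0694, 0.0251]
tool_rot: [[-0.088, 0.996, -0.011], [0.996, 0.088, 0.003], [0.004, -0.01, -1.0]]
ft_force: [-0.5, 0.1, -0.2]
grip_width: 0.066
```

Run:
```python
from h import *
to(.589,.071,.017,5)
s=telemetry.observe(); print(np.round(s["tool_rot"],3)[:,2])
```

```text
t 2.65 pos [0.5903 0.0694 0.0251] head 5.02 grip 0.066 F [-0.5  0.1 -0.2]
tx ty tz turn [ 0.17 -0.11  0.81  0.02]
[-0.011  0.003 -1.   ]
```

Emit:
apply_moves([
  {"tx":0.1,"ty":-0.1,"tz":0.3,"turn":0,"jaw":0.55},
  {"tx":0.15,"ty":-0.1,"tz":0.5,"turn":0,"jaw":0.55},
  {"tx":0.15,"ty":-0.1,"tz":0.7,"turn":0,"jaw":0.55},
  {"tx":0.15,"ty":-0.1,"tz":0.7,"turn":0,"jaw":0.55},
  {"tx":0.15,"ty":-0.1,"tz":0.7,"turn":0,"jaw":0.55},
])

```text
time_s: 3.07
position: [0.5891, 0.0708, 0.0181]
tool_rot: [[-0.088, 0.996, -0.011], [0.996, 0.088, 0.003], [0.004, -0.01, -1.0]]
ft_force: [0.2, -0.5, -0.0]
grip_width: 0.0664
```

Run:
```python
from h import *
to(.589,.071,.017,5)
s=telemetry.observe(); print(np.round(s["tool_rot"],3)[:,2])
```

```text
t 3.07 pos [0.5891 0.0708 0.0181] head 5.02 grip 0.0664 F [ 0.2 -0.5 -0. ]
tx ty tz turn [ 0.02 -0.01  0.11  0.02]
[-0.011  0.003 -1.   ]
```

Emit:
apply_moves([
  {"tx":0,"ty":0,"tz":0.1,"turn":0,"jaw":0.5},
  {"tx":0,"ty":0,"tz":0.2,"turn":0,"jaw":0.47},
  {"tx":0,"ty":0,"tz":0.25,"turn":0,"jaw":0.47},
])

```text
time_s: 3.32
position: [0.5891, 0.0708, 0.0155]
tool_rot: [[-0.087, 0.996, -0.011], [0.996, 0.087, 0.003], [0.004, -0.01, -1.0]]
ft_force: [-0.3, -0.0, 0.5]
grip_width: 0.0626
```

Run:
```python
from h import *
to(.589,.071,.017,5)
a,d=get_image("top"); np.savez("top1.npz",a=a,d=d); P=cloud("top",d)
save("top1",cv2.resize(a[130:210,170:270],None,fx=6,fy=6,interpolation=cv2.INTER_CUBIC))
```

```text
t 3.32 pos [0.5891 0.0708 0.0155] head 5.02 grip 0.0626 F [-0.3 -0.   0.5]
tx ty tz turn [ 0.02 -0.01 -0.15  0.02]
```

View pics/top1.png

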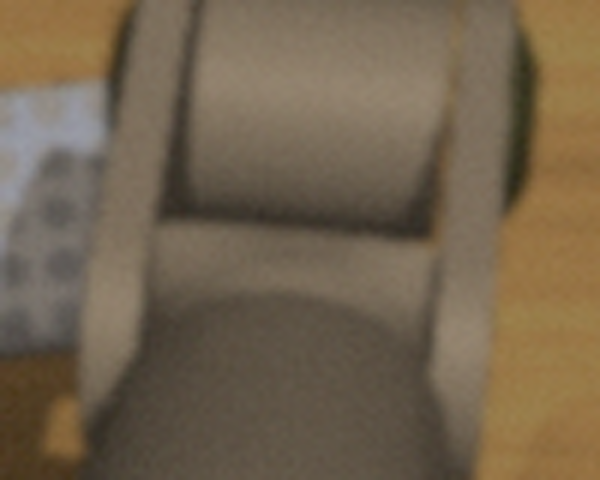

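The arm hides the grasp from above, so I'll close on the board and go by opening and force. At a TCP height of 15.5 mm the tips don't touch the desk yet.

Emit:
apply_moves([
  {"tx":0,"ty":0,"tz":0.05,"turn":0,"jaw":0.36},
  {"tx":0,"ty":0,"tz":0.05,"turn":0,"jaw":0.2},
  {"tx":0,"ty":0,"tz":0.05,"turn":0,"jaw":0.2},
  {"tx":0,"ty":0,"tz":0.05,"turn":0,"jaw":0.2},
], squeeze=50)

```text
time_s: 3.7
position: [0.5894, 0.0708, 0.0157]
tool_rot: [[-0.087, 0.996, -0.01], [0.996, 0.088, 0.003], [0.003, -0.009, -1.0]]
ft_force: [-0.2, 0.7, 4.2]
grip_width: 0.0523
```

Run:
```python
from h import *
to(.589,.071,.0155,5)
a,d=get_image("side"); save("side2",a)
```

```text
t 3.7 pos [0.5894 0.0708 0.0157] head 5.02 grip 0.0523 F [-0.2  0.7  4.2]
tx ty tz turn [ 0.03 -0.04  0.02  0.02]
```

Opening of 52 mm is less than the 56 mm board, so the jaws missed it; the tips are either above it or beyond its end. I'll check the visible finger in the side depth.

Run:
```python
from h import *
np.set_printoptions(precision=4,suppress=True,linewidth=200)
a,d=get_image("side"); P=cloud("side",d)
save("side3",cv2.resize(a[150:215,190:270],None,fx=9,fy=9,interpolation=cv2.INTER_CUBIC))
g=a.max(-1)<70
q=P[150:215,190:270][g[150:215,190:270]]
q=q[(abs(q[:,1]-.0708)<.03)&(q[:,2]<.08)&(q[:,0]>.5)&(q[:,0]<.65)]
for lo in np.arange(0,.08,.005):
    k=q[(q[:,2]>=lo)&(q[:,2]<lo+.005)]
    if len(k): print(round(lo,3),len(k),"x",k[:,0].min(),k[:,0].max(),"y",k[:,1].min(),np.median(k[:,1]),k[:,1].max())
```

```text
0.015 3 x 0.5490097896270798 0.55162171420967 y 0.06386312096251785 0.07376257883363627 0.07596162384110962
0.02 3 x 0.5504169116433075 0.5512842747245923 y 0.06425214483253239 0.06616572297683641 0.07269651533462132
0.025 5 x 0.550250558886434 0.6276810617764969 y 0.06161826240009401 0.07287602031143833 0.07648885548764797
0.03 10 x 0.548545389282731 0.6279790629326941 y 0.06970902428735468 0.07511154128401898 0.08228910495836167
0.035 6 x 0.5501528232164943 0.6276149949898897 y 0.07241637205667514 0.07515160721304384 0.08132035078836546
0.04 8 x 0.547488741702278 0.6253187218237093 y 0.07143980763884754 0.07650533891745513 0.08605485227133487
0.045 12 x 0.53895753170361 0.6255547564222963 y 0.07261633123124617 0.07901789704237339 0.08859128367698388
0.05 25 x 0.5327875425690725 0.6442886909207378 y 0.05672619255419487 0.0749216753872586 0.0884458534272904
0.055 33 x 0.5308835684438165 0.6449661339635742 y 0.0579908121278049 0.07514798750735639 0.08693287332923673
0.06 18 x 0.5300802468217385 0.6476112523891441 y 0.05586809542848272 0.07932137991798863 0.08911500853488766
0.065 16 x 0.5294167018152566 0.6462803288804344 y 0.05649280203204187 0.0766998467113031 0.08946339672609872
0.07 29 x 0.5282965869571523 0.6485032971236475 y 0.05496726943818335 0.07548684601337738 0.09004442950763088
0.075 24 x 0.5274873928017259 0.6475367988851307 y 0.05544641729951289 0.07827794513918016 0.09018224374236355
```

View pics/side3.png

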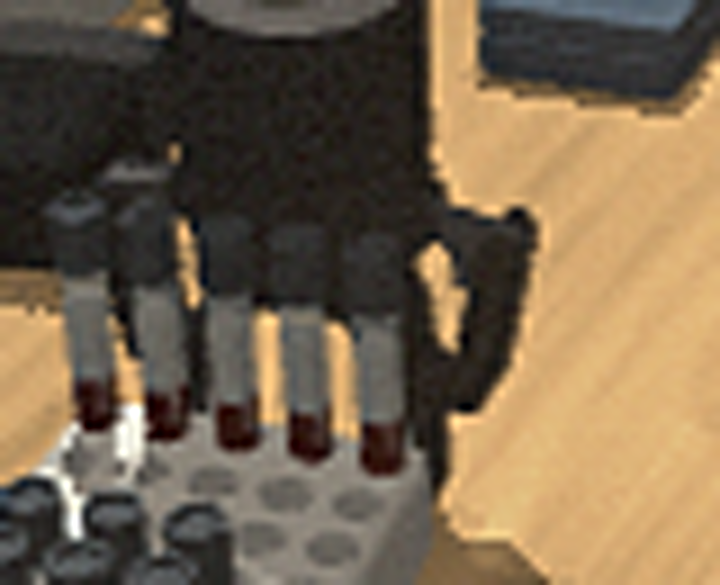

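Emit:
apply_moves([
  {"tx":0,"ty":0,"tz":-0.2,"turn":0,"jaw":0.55},
  {"tx":0,"ty":0,"tz":-0.2,"turn":0,"jaw":0.55},
  {"tx":0,"ty":0,"tz":0,"turn":0,"jaw":0.55},
  {"tx":0,"ty":0,"tz":0.2,"turn":0,"jaw":0.55},
  {"tx":0,"ty":0,"tz":0.2,"turn":0,"jaw":0.55},
])

```text
time_s: 4.22
position: [0.589, 0.0708, 0.013]
tool_rot: [[-0.088, 0.996, -0.011], [0.996, 0.088, 0.003], [0.004, -0.01, -1.0]]
ft_force: [0.3, 1.1, -0.0]
grip_width: 0.0664
```

Emit:
apply_moves([
  {"tx":0,"ty":0,"tz":0.1,"turn":0,"jaw":0.55},
  {"tx":0,"ty":0,"tz":0.2,"turn":0,"jaw":0.55},
  {"tx":0,"ty":0,"tz":0.2,"turn":0,"jaw":0.55},
])

```text
time_s: 4.47
position: [0.589, 0.0708, 0.0109]
tool_rot: [[-0.087, 0.996, -0.011], [0.996, 0.088, 0.003], [0.004, -0.011, -1.0]]
ft_force: [-0.8, -0.4, -0.3]
grip_width: 0.0663
```

Emit:
apply_moves([
  {"tx":0,"ty":0,"tz":0.1,"turn":0,"jaw":0.55},
  {"tx":0,"ty":0,"tz":0.2,"turn":0,"jaw":0.55},
  {"tx":0,"ty":0,"tz":0.2,"turn":0,"jaw":0.55},
])

```text
time_s: 4.72
position: [0.5892, 0.0709, 0.0106]
tool_rot: [[-0.088, 0.996, -0.009], [0.996, 0.088, 0.002], [0.003, -0.009, -1.0]]
ft_force: [-4.8, 0.4, 14.9]
grip_width: 0.0661
```

Emit:
apply_moves([
  {"tx":0,"ty":0,"tz":0.1,"turn":0,"jaw":0.55},
  {"tx":0,"ty":0,"tz":0.15,"turn":0,"jaw":0.55},
  {"tx":0,"ty":0,"tz":0.15,"turn":0,"jaw":0.55},
])

```text
time_s: 4.97
position: [0.5892, 0.0708, 0.0106]
tool_rot: [[-0.088, 0.996, -0.008], [0.996, 0.088, 0.002], [0.003, -0.008, -1.0]]
ft_force: [-5.7, -1.0, 13.7]
grip_width: 0.0663
```

Emit:
apply_moves([
  {"tx":0,"ty":0,"tz":-0.3,"turn":0,"jaw":0.55},
  {"tx":0,"ty":0,"tz":-0.3,"turn":0,"jaw":0.55},
  {"tx":0,"ty":0,"tz":-0.3,"turn":0,"jaw":0.55},
])

```text
time_s: 5.22
position: [0.5893, 0.0708, 0.0136]
tool_rot: [[-0.088, 0.996, -0.008], [0.996, 0.088, 0.002], [0.003, -0.008, -1.0]]
ft_force: [0.0, 0.7, 0.6]
grip_width: 0.0663
```

Run:
```python
from h import *
np.set_printoptions(precision=4,suppress=True,linewidth=200)
to(.589,.076,.0155,5)
a,d=get_image("side"); P=cloud("side",d)
# axis frame: along tool x (outward from rack negative)
R=np.array([[-.087,.996],[.996,.087]]) # rows tool x, tool y in world xy
W=P[90:215,170:290].reshape(-1,3); G=a[90:215,170:290].reshape(-1,3).max(-1)<75
q=W[G]; t=(q[:,:2]-[.589,.0708])@R.T
for lo in np.arange(0,.22,.01):
    k=t[(q[:,2]>=lo)&(q[:,2]<lo+.01)&(abs(t[:,0])<.08)&(abs(t[:,1])<.065)]
    if len(k)>3: print(round(lo,3),len(k),"toolx pct",np.percentile(k[:,0],[1,10,50,90,99]),"tooly",k[:,1].min(),k[:,1].max())
```

```text
t 5.22 pos [0.5893 0.0708 0.0136] head 5.05 grip 0.0663 F [0.  0.7 0.6]
tx ty tz turn [ 0.52  0.02 -0.19  0.05]
0.01 10 toolx pct [-0.001   0.0051  0.0072  0.0085  0.0099] tooly -0.04452338136294369 -0.03872180245640086
0.02 12 toolx pct [0.0007 0.001  0.0071 0.0093 0.0094] tooly -0.046021166752178634 0.035661030452835786
0.03 19 toolx pct [-0.0045  0.0017  0.0068  0.0088  0.0122] tooly -0.04609953658611965 0.03748203713355392
0.04 21 toolx pct [0.0028 0.0056 0.0099 0.0118 0.0125] tooly -0.05145099262092747 0.06020021952278096
0.05 115 toolx pct [-0.0093 -0.0029  0.0145  0.0574  0.0592] tooly -0.06336579348606206 0.05952830604413148
0.06 115 toolx pct [-0.0105 -0.005   0.0169  0.0583  0.0604] tooly -0.06455710577806495 0.062031828493313915
0.07 69 toolx pct [-0.0156 -0.011   0.0106  0.0172  0.0578] tooly -0.06484577231679925 0.062050099130469445
0.08 41 toolx pct [-0.0006  0.0085  0.0118  0.0513  0.0562] tooly -0.06497208957477718 0.06084094058875437
0.09 50 toolx pct [0.0024 0.0042 0.0117 0.0473 0.054 ] tooly -0.06451251166464682 0.0599945799447942
0.1 211 toolx pct [-0.0082  0.0016
[... 530 characters left out ...]
1 0.0321 0.0373 0.0387] tooly -0.03554621837657943 0.03121653410084939
0.16 119 toolx pct [0.0014 0.0095 0.0305 0.0373 0.0396] tooly -0.035719348346355366 0.03753316102009353
0.17 49 toolx pct [-0.0172 -0.0056  0.0224  0.0345  0.0373] tooly -0.0342493068780274 0.03368059555632448
0.18 51 toolx pct [0.0087 0.0169 0.0328 0.0381 0.0412] tooly -0.036102802923114824 0.034787738509153204
0.19 110 toolx pct [-0.0057  0.0075  0.0315  0.0386  0.0412] tooly -0.03781993008636913 0.034451769623533246
0.2 13 toolx pct [0.0008 0.0058 0.0272 0.0572 0.0584] tooly -0.037319905887434286 0.017712096896869225
0.21 18 toolx pct [0.0084 0.0275 0.059  0.0612 0.0623] tooly -0.038075301390922814 0.028527748051685158
```

Emit:
apply_moves([
  {"tx":0.15,"ty":0,"tz":-0.1,"turn":0,"jaw":0.55},
  {"tx":0.35,"ty":0,"tz":-0.1,"turn":0,"jaw":0.55},
  {"tx":0.35,"ty":0,"tz":-0.1,"turn":0,"jaw":0.4},
  {"tx":0.35,"ty":0,"tz":-0.1,"turn":0,"jaw":0.3},
  {"tx":0.35,"ty":0,"tz":-0.1,"turn":0,"jaw":0.25},
], squeeze=40)

```text
time_s: 5.68
position: [0.5889, 0.0746, 0.0147]
tool_rot: [[-0.088, 0.996, -0.008], [0.996, 0.088, 0.002], [0.003, -0.008, -1.0]]
ft_force: [-1.2, 0.8, 3.3]
grip_width: 0.0539
```

Emit:
apply_moves([
  {"tx":0,"ty":0,"tz":0,"turn":0,"jaw":0.2},
  {"tx":0,"ty":0,"tz":0,"turn":0,"jaw":0.2},
  {"tx":0,"ty":0,"tz":0,"turn":0,"jaw":0.2},
])

```text
time_s: 5.93
position: [0.5889, 0.0745, 0.0148]
tool_rot: [[-0.088, 0.996, -0.008], [0.996, 0.088, 0.002], [0.003, -0.008, -1.0]]
ft_force: [-0.9, 1.2, 2.6]
grip_width: 0.0534
```

Emit:
apply_moves([
  {"tx":0,"ty":0,"tz":0,"turn":0,"jaw":0.0},
  {"tx":0,"ty":0,"tz":0,"turn":0,"jaw":0.0},
])

```text
time_s: 6.1
position: [0.5889, 0.0746, 0.0148]
tool_rot: [[-0.088, 0.996, -0.008], [0.996, 0.088, 0.002], [0.003, -0.008, -1.0]]
ft_force: [-0.6, 0.9, 2.5]
grip_width: 0.0534
```

The opening is blocked at 53.4 mm against a 42 mm target, so the board is gripped. I'll start the straight draw.

Emit:
apply_moves([
  {"tx":-0.3,"ty":0.01,"tz":0,"turn":0,"jaw":0.0},
  {"tx":-0.7,"ty":0.02,"tz":0,"turn":0,"jaw":0.0},
  {"tx":-1.2,"ty":0.03,"tz":0,"turn":0,"jaw":0.0},
  {"tx":-1.7,"ty":0.04,"tz":0,"turn":0,"jaw":0.0},
  {"tx":-2.0,"ty":0.05,"tz":0,"turn":0,"jaw":0.0},
], squeeze=60)

```text
time_s: 6.52
position: [0.5915, 0.054, 0.015]
tool_rot: [[-0.088, 0.996, -0.007], [0.996, 0.088, 0.003], [0.003, -0.007, -1.0]]
ft_force: [-0.2, 2.6, 5.9]
grip_width: 0.0526
```

Run:
```python
from h import *
np.set_printoptions(precision=4,suppress=True,linewidth=200)
to(.589,.076,.0155,5)
a,d=get_image("side"); save("side4",cv2.resize(a[140:280,140:320],None,fx=4,fy=4,interpolation=cv2.INTER_CUBIC))
a,d=get_image("top"); P=cloud("top",d); Z=cv2.medianBlur(P[...,2].astype(np.float32),3)
print((Z[146:190:3,204:245:2]*1000).round().astype(int))
```

```text
t 6.52 pos [0.5915 0.054  0.015 ] head 5.02 grip 0.0526 F [-0.2  2.6  5.9]
tx ty tz turn [ 2.21 -0.06 -0.04  0.02]
[[320 320 317 298 298 297 297 298 297 298 298 297 298 299 298 298 299 299 299 298 298]
 [324 323 314 293 296 296 295 296 296 297 297 297 297 297 298 298 298 298 298 298 298]
 [328 327 308 291 292 293 294 294 294 294 295 295 295 295 295 295 296 296 296 296 295]
 [331 331 300 290 290 289 289 291 291 291 293 292 293 292 293 294 294 294 294 294 293]
 [335 331 292 283 285 285 287 286 287 287 287 287 287 287 288 288 290 290 290 290 291]
 [339 324 284 275 278 279 280 280 281 282 284 282 283 283 284 284 286 286 287 287 287]
 [342 315 275 262 269 269 271 271 272 274 275 276 277 277 277 279 279 279 280 280 281]
 [343 341 342 342 343 343 344 344 344 342 342 269 269 270 273 268 267 269 271 270 271]
 [341 341 343 345 347 346 349 348 348 349 350 350 348 346 346 346 346 346 343 343 342]
 [340 342 344 346 348 350 351 353 354 354 356 356 355 354 352 352 350 349 347 345 344]
 [339 342 346 348 351 354 356 358 358 359 359 359 359 359 358 356 355 352 351 348 346]
 [338 344 349 352 356 362 365 365 367 367 368 366 365 364 364 361 359 356 353 351 346]
 [344 353 360 368 372 376 378 378 378 380 379 379 378 375 373 370 366 363 358 354 349]
 [365 369 376 382 386 387 386 388 388 389 391 390 388 385 382 380 377 373 368 364 356]
 [378 386 391 392 396 397 398 398 398 400 400 399 397 394 391 390 389 385 380 373 366]]
```

View pics/side4.png

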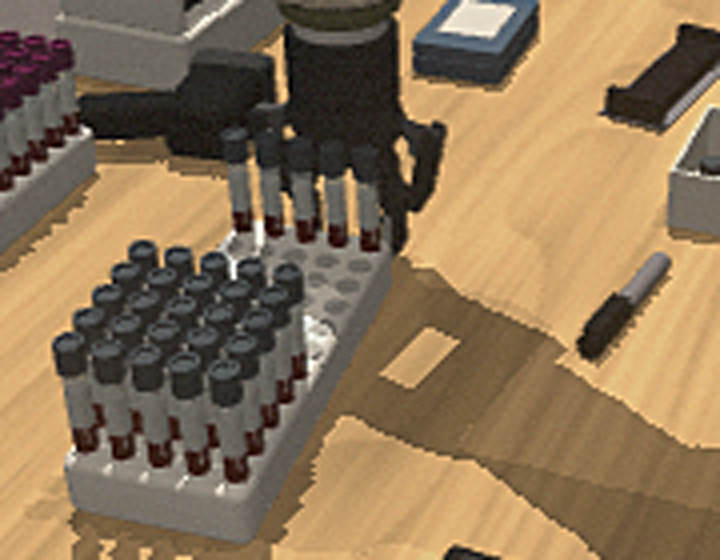

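Emit:
apply_moves([
  {"tx":-0.6,"ty":0.01,"tz":0,"turn":0,"jaw":0.0},
  {"tx":-1.2,"ty":0.03,"tz":0,"turn":0,"jaw":0.0},
  {"tx":-1.8,"ty":0.04,"tz":0,"turn":0,"jaw":0.0},
  {"tx":-2.4,"ty":0.05,"tz":0,"turn":0,"jaw":0.0},
  {"tx":-3.0,"ty":0.07,"tz":0,"turn":0,"jaw":0.0},
])

```text
time_s: 7.03
position: [0.595, 0.023, 0.015]
tool_rot: [[-0.087, 0.996, -0.007], [0.996, 0.087, 0.002], [0.003, -0.007, -1.0]]
ft_force: [0.6, 3.5, 5.9]
grip_width: 0.053
```

Run:
```python
from h import *
np.set_printoptions(precision=4,suppress=True,linewidth=200)
to(.589,.076,.0155,5)
a,d=get_image("side"); np.savez("s5.npz",a=a,d=d); P=cloud("side",d); P0=cloud("side",np.load("side0.npz")["d"])
# front caps height & top-face tilt before/after: top surface fit along rack axis
for Q,n in((P0,"start"),(P,"now")):
    q=Q[160:270,140:260].reshape(-1,3); r=(q[:,:2]-[.558,.352])@np.array([[.116,.993],[-.993,.116]]) ; r[:,0]*=-1 # dist toward front
    m=(r[:,0]>.13)&(r[:,0]<.225)&(abs(r[:,1])<.05)&(q[:,2]>.03)&(q[:,2]<.062)
    f=np.polyfit(r[m,0],q[m,2],1); print(n,m.sum(),"slope",f,"top z at 200mm",np.polyval(f,.2), np.median(q[m,2]))
    c=q[(q[:,2]>.1)&(q[:,2]<.15)&(r[:,0]>.2)&(r[:,0]<.26)&(abs(r[:,1])<.05)]; print("cap top z",np.percentile(c[:,2],[90,97,99]),len(c))
save("side5",cv2.resize(a[140:240,170:290],None,fx=6,fy=6,interpolation=cv2.INTER_CUBIC))
```

```text
t 7.03 pos [0.595 0.023 0.015] head 5.0 grip 0.053 F [0.6 3.5 5.9]
tx ty tz turn [ 5.33 -0.14 -0.04 -0.  ]Traceback (most recent call last):
  File "<stdin>", line 9, in <module>
    raise TypeError("expected non-empty vector for x")
TypeError: expected non-empty vector for x
```

```bash
cat >> h.py <<'E'
def rackfit(Q):
    q=Q.reshape(-1,3); v=q[:,:2]-[.558,.352]; r0=v@np.array([.116,-.993]); r1=v@np.array([.993,.116])
    m=(r0>.13)&(r0<.225)&(abs(r1)<.05)&(q[:,2]>.03)&(q[:,2]<.062)
    f=np.polyfit(r0[m],q[m,2],1); c=q[(q[:,2]>.1)&(q[:,2]<.15)&(r0>.2)&(r0<.26)&(abs(r1)<.05)]
    print(m.sum(),"slope",f[0].round(4),"top z at 200mm",np.polyval(f,.2).round(4),"cap z",np.percentile(c[:,2],[50,90,97]).round(4))
E
python3 - <<'E'
from h import *
rackfit(cloud("side",np.load("side0.npz")["d"])); s=np.load("s5.npz"); P=cloud("side",s["d"]); rackfit(P)
save("side5",cv2.resize(s["a"][140:240,170:290],None,fx=6,fy=6,interpolation=cv2.INTER_CUBIC))
E
```

```text
509 slope 0.0709 top z at 200mm 0.0505 cap z [0.1167 0.1242 0.1249]
475 slope 0.0513 top z at 200mm 0.0478 cap z [0.1145 0.1211 0.122 ]
```

View pics/side5.png

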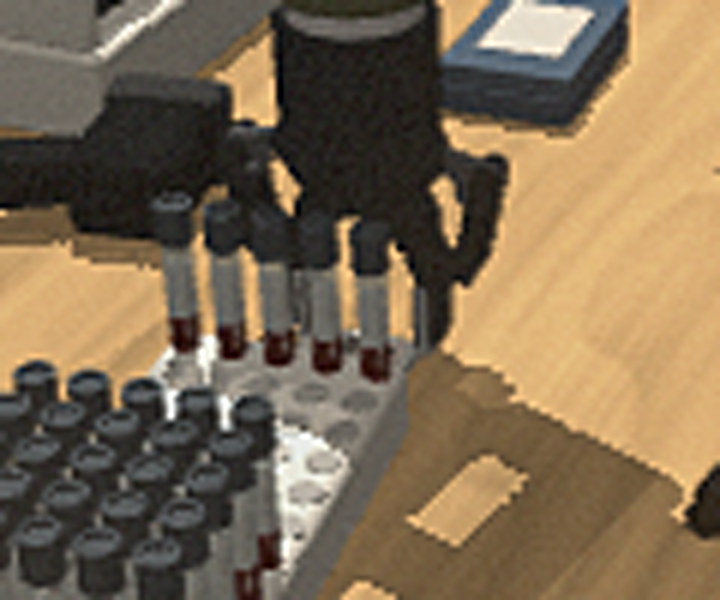

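Front caps dropped 3 mm, as expected for a 52 mm draw, so the board is coming along and the rack is in place (7 pictures viewed plus 1). I'll carry on.

Emit:
apply_moves([
  {"tx":-0.6,"ty":0.01,"tz":0,"turn":0,"jaw":0.0},
  {"tx":-1.2,"ty":0.03,"tz":0,"turn":0,"jaw":0.0},
  {"tx":-1.8,"ty":0.04,"tz":0,"turn":0,"jaw":0.0},
  {"tx":-2.4,"ty":0.05,"tz":0,"turn":0,"jaw":0.0},
  {"tx":-3.0,"ty":0.07,"tz":0,"turn":0,"jaw":0.0},
])

```text
time_s: 7.5
position: [0.5986, -0.0086, 0.015]
tool_rot: [[-0.086, 0.996, -0.007], [0.996, 0.086, 0.002], [0.002, -0.007, -1.0]]
ft_force: [0.3, 3.8, 6.3]
grip_width: 0.0525
```

Emit:
apply_moves([
  {"tx":-0.8,"ty":0.01,"tz":0,"turn":0,"jaw":0.0},
  {"tx":-1.6,"ty":0.03,"tz":0,"turn":0,"jaw":0.0},
  {"tx":-2.4,"ty":0.04,"tz":0,"turn":0,"jaw":0.0},
  {"tx":-3.2,"ty":0.06,"tz":0,"turn":0,"jaw":0.0},
  {"tx":-4.0,"ty":0.08,"tz":0,"turn":0,"jaw":0.0},
])

```text
time_s: 7.92
position: [0.603, -0.0495, 0.015]
tool_rot: [[-0.086, 0.996, -0.007], [0.996, 0.086, 0.001], [0.002, -0.006, -1.0]]
ft_force: [0.1, 1.8, 5.6]
grip_width: 0.0525
```

Emit:
apply_moves([
  {"tx":-0.8,"ty":0.01,"tz":0,"turn":0,"jaw":0.0},
  {"tx":-1.6,"ty":0.03,"tz":0,"turn":0,"jaw":0.0},
  {"tx":-2.4,"ty":0.04,"tz":0,"turn":0,"jaw":0.0},
  {"tx":-3.2,"ty":0.06,"tz":0,"turn":0,"jaw":0.0},
  {"tx":-4.0,"ty":0.08,"tz":0,"turn":0,"jaw":0.0},
])

```text
time_s: 8.33
position: [0.6074, -0.0902, 0.015]
tool_rot: [[-0.086, 0.996, -0.006], [0.996, 0.086, 0.001], [0.002, -0.006, -1.0]]
ft_force: [0.3, 1.7, 6.5]
grip_width: 0.0523
```

Run:
```python
from h import *
to(.589,.076,.0155,5)
a,d=get_image("side"); np.savez("s6.npz",a=a,d=d); P=cloud("side",d); rackfit(P)
save("side6",cv2.resize(a[120:240,150:310],None,fx=5,fy=5,interpolation=cv2.INTER_CUBIC))
```

```text
t 8.33 pos [ 0.6074 -0.0902  0.015 ] head 4.93 grip 0.0523 F [0.3 1.7 6.5]
tx ty tz turn [ 1.672e+01 -4.000e-01 -1.000e-02 -7.000e-02]
405 slope 0.0148 top z at 200mm 0.0404 cap z [0.1096 0.1124 0.1132]
```

View pics/side6.png

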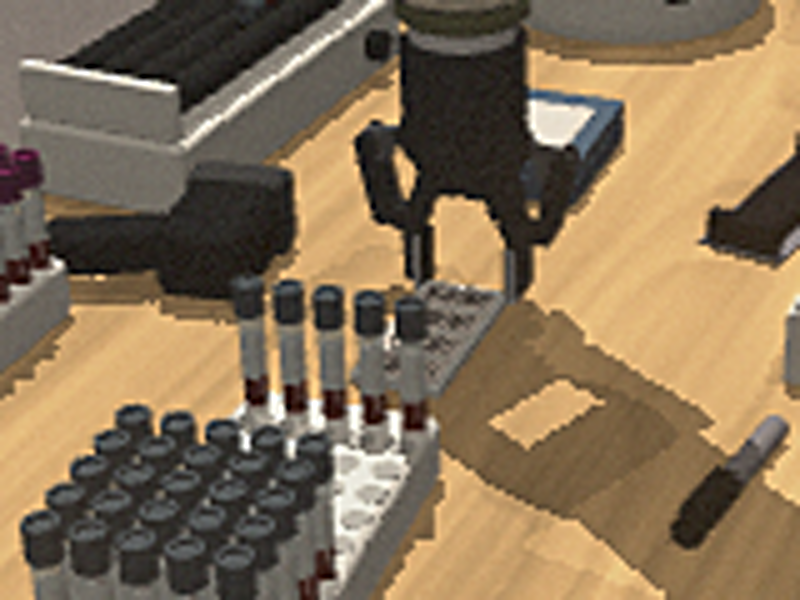

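Board is fully out and the rack is flat (cap tops 112.4 mm, top face 40.4 mm). Next I'll locate the board's centre from this view so I can regrip it in the middle.

Run:
```python
from h import *
s=np.load("s6.npz"); a=s["a"]; P=cloud("side",s["d"])
Z=cv2.medianBlur(P[...,2].astype(np.float32),3); R=np.array([[-.086,.996],[.996,.086]])
t=(P[...,:2]-[.6074,-.0902])@R.T
g=a.astype(int); sat=g.max(-1)-g.min(-1)
m=(Z>.004)&(Z<.014)&(t[...,0]>-.02)&(t[...,0]<.15)&(abs(t[...,1])<.05)
print(m.sum())
for lo in np.arange(-.045,.045,.006):
    k=t[m&(t[...,1]>=lo)&(t[...,1]<lo+.006)]
    if len(k): print("y",round(lo,3),len(k),"x",k[:,0].min().round(4),k[:,0].max().round(4))
for lo in np.arange(-.01,.14,.01):
    k=t[m&(t[...,0]>=lo)&(t[...,0]<lo+.01)]
    if len(k): print("x",round(lo,3),len(k),"y",k[:,1].min().round(4),k[:,1].max().round(4))
```

```text
302
y -0.045 1 x 0.0067 0.0067
y -0.039 5 x -0.0083 0.0083
y -0.033 15 x 0.0037 0.068
y -0.027 44 x 0.0034 0.1259
y -0.021 46 x -0.0157 0.1232
y -0.015 33 x 0.0097 0.1103
y -0.009 35 x 0.0041 0.0978
y -0.003 26 x 0.0085 0.1216
y 0.003 26 x 0.0092 0.1222
y 0.009 20 x 0.0016 0.1176
y 0.015 18 x 0.0028 0.0988
y 0.021 16 x -0.0033 0.1251
y 0.027 13 x -0.0172 0.1193
y 0.033 3 x 0.0081 0.0504
y 0.039 1 x 0.0046 0.0046
x -0.01 5 y -0.0383 0.0282
x 0.0 33 y -0.0399 0.0396
x 0.01 33 y -0.0284 0.0306
x 0.02 29 y -0.027 0.0266
x 0.03 23 y -0.0243 0.0201
x 0.04 26 y -0.0287 0.0133
x 0.05 21 y -0.0274 0.0355
x 0.06 20 y -0.0285 0.0282
x 0.07 22 y -0.0265 0.026
x 0.08 20 y -0.0267 0.0223
x 0.09 18 y -0.0266 0.017
x 0.1 17 y -0.026 0.0126
x 0.11 17 y -0.0257 0.0286
x 0.12 16 y -0.0255 0.0268
```

Emit:
apply_moves([
  {"tx":0,"ty":0,"tz":0,"turn":0,"jaw":0.55},
  {"tx":0,"ty":0,"tz":0,"turn":0,"jaw":0.55},
  {"tx":0,"ty":0,"tz":0,"turn":0,"jaw":0.55},
])

```text
time_s: 8.63
position: [0.6073, -0.0919, 0.0146]
tool_rot: [[-0.085, 0.996, -0.007], [0.996, 0.085, 0.001], [0.001, -0.007, -1.0]]
ft_force: [0.1, 0.5, 0.2]
grip_width: 0.0662
```

Emit:
apply_moves([
  {"tx":1.5,"ty":0,"tz":0,"turn":0,"jaw":0.6},
  {"tx":3.0,"ty":0,"tz":0,"turn":0,"jaw":0.6},
  {"tx":4.5,"ty":0,"tz":0,"turn":0,"jaw":0.6},
  {"tx":6.5,"ty":0,"tz":0,"turn":0,"jaw":0.6},
  {"tx":6.5,"ty":0,"tz":0,"turn":0,"jaw":0.6},
])

```text
time_s: 9.05
position: [0.6008, -0.0225, 0.0146]
tool_rot: [[-0.089, 0.996, -0.008], [0.996, 0.089, 0.002], [0.003, -0.008, -1.0]]
ft_force: [0.3, 1.6, 0.6]
grip_width: 0.0682
```

Emit:
apply_moves([
  {"tx":0,"ty":0,"tz":0,"turn":0,"jaw":0.4},
  {"tx":0,"ty":0,"tz":0,"turn":0,"jaw":0.3},
  {"tx":0,"ty":0,"tz":0,"turn":0,"jaw":0.1},
  {"tx":0,"ty":0,"tz":0,"turn":0,"jaw":0.0},
  {"tx":0,"ty":0,"tz":0,"turn":0,"jaw":0.0},
], squeeze=50)

```text
time_s: 9.47
position: [0.6011, -0.0227, 0.015]
tool_rot: [[-0.088, 0.996, -0.007], [0.996, 0.088, 0.002], [0.003, -0.007, -1.0]]
ft_force: [0.0, 2.1, 4.8]
grip_width: 0.0545
```

Emit:
apply_moves([
  {"tx":0,"ty":0,"tz":-0.5,"turn":0,"jaw":0.0},
  {"tx":0,"ty":0,"tz":-2,"turn":0,"jaw":0.0},
  {"tx":0,"ty":0,"tz":-4,"turn":0,"jaw":0.0},
  {"tx":0,"ty":0,"tz":-7,"turn":0,"jaw":0.0},
  {"tx":0,"ty":0,"tz":-10,"turn":0,"jaw":0.0},
])

```text
time_s: 9.88
position: [0.6013, -0.0234, 0.1156]
tool_rot: [[-0.087, 0.996, -0.009], [0.996, 0.087, 0.002], [0.003, -0.009, -1.0]]
ft_force: [0.2, 0.5, -0.5]
grip_width: 0.0543
```

Run:
```python
from h import *
to(.4546,-.2854,.12,-7.6)
```

```text
t 9.88 pos [ 0.6013 -0.0234  0.1156] head 5.02 grip 0.0543 F [ 0.2  0.5 -0.5]
tx ty tz turn [-24.82 -16.91  -0.35  12.62]
```

Emit:
apply_moves([
  {"tx":-24.8,"ty":-16.9,"tz":-0.3,"turn":12.6,"jaw":0.0},
  {"tx":-24.8,"ty":-16.9,"tz":-0.3,"turn":12.6,"jaw":0.0},
  {"tx":-24.8,"ty":-16.9,"tz":-0.3,"turn":12.6,"jaw":0.0},
  {"tx":-24.8,"ty":-16.9,"tz":-0.3,"turn":12.6,"jaw":0.0},
  {"tx":-24.8,"ty":-16.9,"tz":-0.3,"turn":12.6,"jaw":0.0},
])

```text
time_s: 10.3
position: [0.4985, -0.2064, 0.1183]
tool_rot: [[0.132, 0.991, -0.01], [0.991, -0.132, 0.002], [0.001, -0.01, -1.0]]
ft_force: [1.1, -0.2, -1.6]
grip_width: 0.0542
```

Run:
```python
from h import *
to(.4546,-.2854,.12,-7.6)
```

```text
t 10.3 pos [ 0.4985 -0.2064  0.1183] head -7.6 grip 0.0542 F [ 1.1 -0.2 -1.6]
tx ty tz turn [-8.42 -3.31 -0.14 -0.  ]
```

Emit:
apply_moves([
  {"tx":-8.0,"ty":-3.3,"tz":0,"turn":0,"jaw":0.0},
  {"tx":-8.0,"ty":-3.3,"tz":0,"turn":0,"jaw":0.0},
  {"tx":-8.0,"ty":-3.3,"tz":0,"turn":0,"jaw":0.0},
  {"tx":-8.0,"ty":-3.3,"tz":3,"turn":0,"jaw":0.0},
  {"tx":-8.0,"ty":-3.3,"tz":3.5,"turn":0,"jaw":0.0},
])

```text
time_s: 10.72
position: [0.4531, -0.2812, 0.0809]
tool_rot: [[0.135, 0.991, -0.013], [0.991, -0.135, 0.005], [0.003, -0.014, -1.0]]
ft_force: [-1.0, 0.8, -2.0]
grip_width: 0.0539
```

Run:
```python
from h import *
a,d=get_image("side"); P=cloud("side",d); s=telemetry.observe(); R=np.array(s["tool_rot"])
to(.4546,-.2854,.031,-7.6)
t=(P-s["position"])@R; Z=cv2.medianBlur(P[...,2].astype(np.float32),3); zb=s["position"][2]-.007
print(a[100:200,280:400].shape)
m=(abs(Z-zb)<.006)&(abs(t[...,1])<.045)&(abs(t[...,0])<.09)
v,u=np.where(m); print(m.sum(),u.min(),u.max(),v.min(),v.max())
for lo in np.arange(-.04,.04,.008):
    k=t[m&(t[...,1]>=lo)&(t[...,1]<lo+.008)]
    if len(k): print("y",round(lo,3),len(k),"x",k[:,0].min().round(4),k[:,0].max().round(4))
u0=max(u.min()-25,0);v0=max(v.min()-45,0)
save("side7",cv2.resize(a[v0:v0+110,u0:u0+140],None,fx=5,fy=5,interpolation=cv2.INTER_CUBIC)); print(u0,v0)
a,d=get_image("top"); np.savez("t7.npz",a=a,d=d); P=cloud("top",d); t=(P-s["position"])@R
m=(abs(P[...,2]-zb)<.012)&(abs(t[...,1])<.045)&(abs(t[...,0])<.09); print("top",m.sum())
for lo in np.arange(-.04,.04,.008):
    k=t[m&(t[...,1]>=lo)&(t[...,1]<lo+.008)]
    if len(k): print("y",round(lo,3),len(k),"x",k[:,0].min().round(4),k[:,0].max().round(4))
```

```text
t 10.77 pos [ 0.4534 -0.2806  0.0812] head -7.66 grip 0.0542 F [-0.1 -0.2 -2.3]
tx ty tz turn [-0.48  0.25  5.02 -0.06]
(100, 120, 3)
269 296 325 134 150
y -0.04 9 x -0.0083 0.0107
y -0.032 30 x -0.0638 0.0521
y -0.024 27 x -0.0683 0.0525
y -0.016 26 x -0.0313 0.0519
y -0.008 38 x -0.0492 0.0553
y 0.0 37 x -0.0611 0.0533
y 0.008 38 x -0.0684 0.0537
y 0.016 39 x -0.0687 0.0521
y 0.024 19 x -0.0584 0.05
y 0.032 5 x 0.0051 0.0106
271 89
top 393
y -0.032 28 x 0.0238 0.0502
y -0.024 45 x 0.0197 0.0497
y -0.016 47 x 0.016 0.0506
y -0.008 54 x 0.0126 0.0499
y 0.0 58 x 0.0072 0.0498
y 0.008 65 x 0.0041 0.05
y 0.016 70 x -0.0012 0.0498
y 0.024 23 x 0.0003 0.0496
y 0.032 3 x 0.0045 0.0064
```

View pics/side7.png

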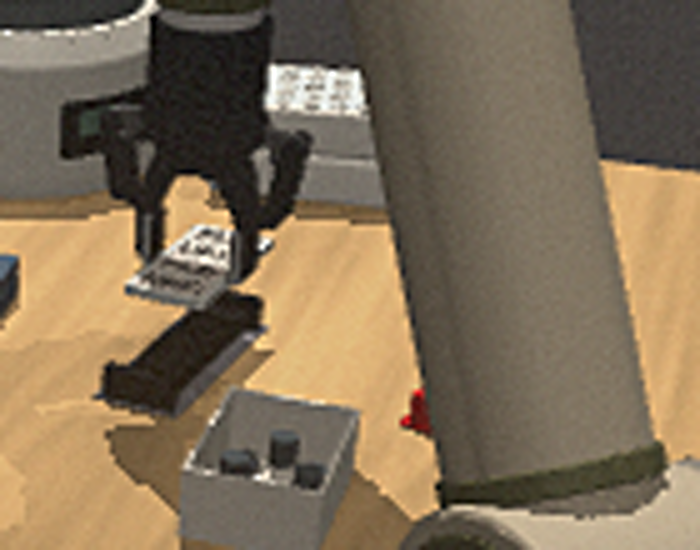

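Run:
```python
from h import *
A=np.array([[.133,.991],[.991,-.133]])
for n,f in(("top","top0.npz"),("side","side0.npz")):
    P=cloud(n,np.load(f)["d"]); Z=cv2.medianBlur(P[...,2].astype(np.float32),3); t=(P[...,:2]-[.4546,-.2854])@A.T
    m=(Z>.019)&(Z<.03)&(abs(t[...,0])<.1)&(abs(t[...,1])<.04)
    for sg in(1,-1):
        k=t[m&(t[...,0]*sg>.05)]; print(n,sg,len(k),"x",np.percentile(k[:,0],[3,50,97]).round(4),"y",np.percentile(k[:,1],[3,50,97]).round(4))
to(.4558,-.2765,.06,-7.6)
```

```text
top 1 94 x [0.066  0.0723 0.0781] y [-0.0221 -0.0013  0.0223]
top -1 108 x [-0.0773 -0.0703 -0.065 ] y [-0.0224  0.0002  0.0233]
side 1 43 x [0.0672 0.0775 0.0825] y [-0.0207 -0.0002  0.022 ]
side -1 33 x [-0.076  -0.0681 -0.0604] y [-0.0207  0.0002  0.0208]
t 10.82 pos [ 0.4542 -0.2806  0.0826] head -7.61 grip 0.0539 F [1.4 0.7 0. ]
tx ty tz turn [ 0.43  0.13  2.26 -0.01]
```

Emit:
apply_moves([
  {"tx":0.5,"ty":0.13,"tz":0,"turn":0,"jaw":0.0},
  {"tx":0.5,"ty":0.13,"tz":1,"turn":0,"jaw":0.0},
  {"tx":0.5,"ty":0.13,"tz":2.3,"turn":0,"jaw":0.0},
  {"tx":0.5,"ty":0.13,"tz":3.4,"turn":0,"jaw":0.0},
  {"tx":0.5,"ty":0.13,"tz":4.2,"turn":0,"jaw":0.0},
])

```text
time_s: 11.23
position: [0.4559, -0.275, 0.04]
tool_rot: [[0.131, 0.991, -0.012], [0.991, -0.131, 0.004], [0.003, -0.013, -1.0]]
ft_force: [0.1, 0.2, -0.4]
grip_width: 0.0542
```

Run:
```python
from h import *
to(.4559,-.2755,.032,-7.6)
```

```text
t 11.23 pos [ 0.4559 -0.275   0.04  ] head -7.55 grip 0.0542 F [ 0.1  0.2 -0.4]
tx ty tz turn [-0.05  0.01  0.8   0.05]
```

Emit:
apply_moves([
  {"tx":-0.05,"ty":0,"tz":0.3,"turn":0,"jaw":0.0},
  {"tx":-0.05,"ty":0,"tz":0.5,"turn":0,"jaw":0.0},
  {"tx":-0.05,"ty":0,"tz":0.7,"turn":0,"jaw":0.0},
  {"tx":-0.05,"ty":0,"tz":0.8,"turn":0,"jaw":0.0},
  {"tx":-0.05,"ty":0,"tz":0.85,"turn":0,"jaw":0.0},
])

```text
time_s: 11.65
position: [0.4559, -0.2756, 0.0317]
tool_rot: [[0.131, 0.991, -0.012], [0.991, -0.131, 0.004], [0.002, -0.012, -1.0]]
ft_force: [0.7, 0.1, 0.1]
grip_width: 0.0543
```

Run:
```python
from h import *
to(.4559,-.2755,.031,-7.6)
```

```text
t 11.65 pos [ 0.4559 -0.2756  0.0317] head -7.54 grip 0.0543 F [0.7 0.1 0.1]
tx ty tz turn [0.01 0.   0.07 0.06]
```

Emit:
apply_moves([
  {"tx":0,"ty":0,"tz":0.05,"turn":0,"jaw":0.0},
  {"tx":0,"ty":0,"tz":0.1,"turn":0,"jaw":0.0},
  {"tx":0,"ty":0,"tz":0.1,"turn":0,"jaw":0.0},
])

```text
time_s: 11.9
position: [0.456, -0.2757, 0.0311]
tool_rot: [[0.131, 0.991, -0.011], [0.991, -0.131, 0.003], [0.002, -0.012, -1.0]]
ft_force: [0.2, 0.7, 1.3]
grip_width: 0.054
```

Run:
```python
from h import *
to(.4559,-.2755,.031,-7.6)
a,d=get_image("side"); P=cloud("side",d); s=telemetry.observe(); Z=cv2.medianBlur(P[...,2].astype(np.float32),3)
t=(P[...,:2]-[.4553,-.2847])@np.array([[.133,.991],[.991,-.133]]).T
for lo in np.arange(-.06,.06,.015):
    k=Z[(t[...,0]>lo)&(t[...,0]<lo+.015)&(abs(t[...,1])<.012)]
    print(round(lo,3),len(k),np.median(k).round(4))
save("side8",cv2.resize(a[89:199,271:411],None,fx=5,fy=5,interpolation=cv2.INTER_CUBIC))
```

```text
t 11.9 pos [ 0.456  -0.2757  0.0311] head -7.55 grip 0.054 F [0.2 0.7 1.3]
tx ty tz turn [ 0.02 -0.02  0.01  0.05]
-0.06 4 0.0253
-0.045 10 0.0255
-0.03 14 0.0251
-0.015 14 0.0251
0.0 18 0.0253
0.015 105 0.1116
0.03 117 0.1883
0.045 155 0.1854
```

The board top reads about 25 mm (24 expected) and contact force has just begun, so it's on the seat. I'll release and rise straight up.

Emit:
apply_moves([
  {"tx":0,"ty":0,"tz":0,"turn":0,"jaw":0.3},
  {"tx":0,"ty":0,"tz":0,"turn":0,"jaw":0.5},
  {"tx":0,"ty":0,"tz":0,"turn":0,"jaw":0.6},
  {"tx":0,"ty":0,"tz":0,"turn":0,"jaw":0.65},
  {"tx":0,"ty":0,"tz":0,"turn":0,"jaw":0.65},
])

```text
time_s: 12.37
position: [0.456, -0.2757, 0.031]
tool_rot: [[0.131, 0.991, -0.011], [0.991, -0.131, 0.003], [0.002, -0.012, -1.0]]
ft_force: [-0.2, 0.2, 0.3]
grip_width: 0.0706
```

Emit:
apply_moves([
  {"tx":0,"ty":0,"tz":-1,"turn":0,"jaw":0.65},
  {"tx":0,"ty":0,"tz":-4,"turn":0,"jaw":0.65},
  {"tx":0,"ty":0,"tz":-8,"turn":0,"jaw":0.65},
  {"tx":0,"ty":0,"tz":-12,"turn":0,"jaw":0.65},
  {"tx":0,"ty":0,"tz":-16,"turn":0,"jaw":0.65},
])

```text
time_s: 12.78
position: [0.4575, -0.2759, 0.1937]
tool_rot: [[0.131, 0.991, -0.011], [0.991, -0.131, 0.003], [0.002, -0.012, -1.0]]
ft_force: [1.4, -0.9, -0.2]
grip_width: 0.0702
```

Emit:
apply_moves([
  {"tx":-17,"ty":-10,"tz":0,"turn":0,"jaw":0.65},
  {"tx":-17,"ty":-10,"tz":0,"turn":0,"jaw":0.65},
  {"tx":-17,"ty":-10,"tz":0,"turn":0,"jaw":0.65},
  {"tx":-17,"ty":-10,"tz":0,"turn":0,"jaw":0.65},
  {"tx":-17,"ty":-10,"tz":0,"turn":0,"jaw":0.65},
])

```text
time_s: 13.2
position: [0.3339, -0.4334, 0.1955]
tool_rot: [[0.133, 0.991, -0.011], [0.991, -0.133, 0.002], [0.001, -0.011, -1.0]]
ft_force: [-0.2, -0.7, 0.6]
grip_width: 0.0703
```

Run:
```python
from h import *
to(.4559,-.2755,.031,-7.6)
A=np.array([[.133,.991],[.991,-.133]])
ims={}
for n in("top","side"):
    a,d=get_image(n); ims[n]=a; P=cloud(n,d); Z=cv2.medianBlur(P[...,2].astype(np.float32),3); t=(P[...,:2]-[.4553,-.2847])@A.T
    # board = bright pixels on top height
    m=(Z>.014)&(Z<.032)&(a.max(-1)>85)&(abs(t[...,0])<.08)&(abs(t[...,1])<.045)
    k=t[m]; z=Z[m]; print(n,m.sum(),"z",np.median(z).round(4))
    if m.sum()>50:
        f=np.linalg.lstsq(np.c_[k,np.ones(len(k))],z,rcond=None)[0]; print("slopes deg",np.degrees(f[:2]).round(2))
        r=cv2.minAreaRect((k*1000).astype(np.float32)); print("rect in rest frame mm",r)
    if n=="side": rackfit(P)
    else:
        Z0=cloud("top",np.load("top0.npz")["d"]); z0=np.load("top0.npz")["a"]
        df=np.abs(a.astype(int)-z0).max(-1); np.save("df.npy",df)
o=np.zeros((560,800,3),np.uint8)
o[:330,:540]=cv2.resize(ims["top"][190:245,320:410],None,fx=6,fy=6,interpolation=cv2.INTER_CUBIC)
o[335:335+220,:360]=cv2.resize(ims["top"][125:205,90:220],(360,220)); o[335:555,365:365+400]=cv2.resize(ims["side"][110:220,230:430],(400,220))
save("fin",o)
```

```text
t 13.2 pos [ 0.3339 -0.4334  0.1955] head -7.62 grip 0.0703 F [-0.2 -0.7  0.6]
tx ty tz turn [17.25 10.19 16.35 -0.02]
top 1045 z 0.0253
slopes deg [-0.02 -0.02]
rect in rest frame mm ((-10.079593658447266, -1.6781787872314453), (57.07192611694336, 139.21334838867188), 89.7041015625)
side 271 z 0.0248
slopes deg [0.03 1.11]
rect in rest frame mm ((-4.625358581542969, -1.4149131774902344), (56.707645416259766, 133.40914916992188), 89.77600860595703)
407 slope 0.0152 top z at 200mm 0.0403 cap z [0.1093 0.1126 0.1134]
```

View pics/fin.png

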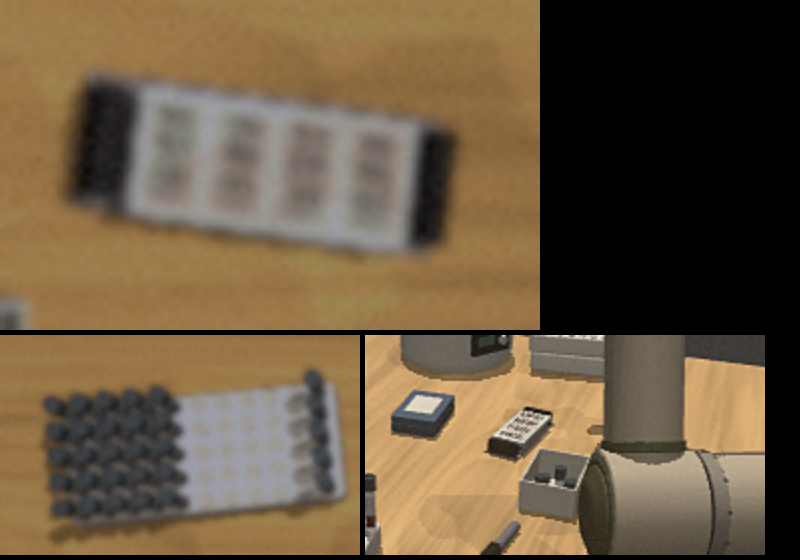

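The picture shows the board printed side up between both lips and the rack flat. I'll check quickly that nothing drifted, then hand in.

Run:
```python
from h import *
a,_=get_image("top"); b=np.load("top0.npz")["a"]; g=lambda x:cv2.cvtColor(x,cv2.COLOR_RGB2GRAY)
ok=True
for n,(r0,r1,c0,c1) in dict(rackrear=(140,198,100,155),slidebox=(128,168,335,392),scanner=(58,114,246,302),pen=(233,251,206,260),capbox=(236,276,274,330)).items():
    m=cv2.matchTemplate(g(a)[r0-8:r1+8,c0-8:c1+8],g(b)[r0:r1,c0:c1],cv2.TM_CCOEFF_NORMED); _,v,_,l=cv2.minMaxLoc(m)
    print(n,"shift px",l[0]-8,l[1]-8,"score",round(v,3)); ok&=n!="capbox" and max(abs(l[0]-8),abs(l[1]-8))<=2 or n=="capbox"
print(ok)
if ok: print(close_job())
```

```text
rackrear shift px 2 0 score 0.968
slidebox shift px 0 0 score 0.997
scanner shift px 0 0 score 0.996
pen shift px 0 0 score 0.987
capbox shift px 0 0 score 0.99
True
the job is handed in; nothing more can be done
None
```

I drew the board straight out from under the rack, regripped it in the middle, and laid it printed side up in the black rest. I handed the job in at about 13 s on the robot's clock. No verdict is reported.

**Board:**
- It lies between both lips and level by the top camera (slopes 0.02°). The side camera read 1.1° across it, but from sparse points; the limit is 2°.
- It is about 1.5 mm off centre across the rest and about 0.3° out of line.
- By eye it sits about 4–5 mm off-centre towards one lip. The lips themselves limit this to about 6 mm, and 9 mm is allowed. The rectangle fits for this direction (-5 mm from the side, -10 mm from the top) also included parts of the lips, so I did not rely on them.

**Rack:**
- It is flat, with its top face at 40.3 mm and the cap tops at 112–113 mm.
- The rear section appears shifted by 2 pixels (about 5 mm) in the top view. Part of that is probably the tube tops moving as the tilt came out; the limit is 12 mm.
- The fitted slope of its top still reads 0.015. The same fit read 0.02 too high at the start, so I discounted it.

**Bystanders:** the slide box, scanner, pen and cap box show no shift.

**Disagreements:** I misread the first grip as a miss, because the opening showed about 53 mm on a 56 mm board. A blocked-jaw test then showed the board was held. The jaw position along the board also came out about 5 mm different from my first estimate, and I corrected for that before placing.

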